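# Hang the green section sign on the counter stand

## Task

Take the green sign with the white crosses out of the rack and hang it on the brass screw of the white counter stand: pass the wide part of its keyhole over the screw head, then slide it down until the screw sits at the top of the narrow slot. Let go so that it hangs upright and still on the screw, and leave the blue and the orange signs standing in the rack.

Things in the scene. Friction and masses are not known exactly. Their poses are not given: they have to be found in the camera images.
- sign_green: Green plate, white crosses on both faces, 0.12 kg. 130 wide (y), 124 high (z up), 6 mm thick (x); on its top edge a grip tab 30 wide (y), 12 thick, up to 169. Origin: middle of lower edge. Keyhole through x at y=0, heights above lower edge: 48 wide from 28 to 60, narrowing to a 14 wide slot at 86, closed at 104. Head enters best at 57; hung, the screw is at 100. Either face may look outward.
- screw (a point): Point on the brass screw's axis, 12 mm out from the white stand's face, 170 above the counter. x: level, along the screw out of the face, away from the robot; z up. Shank 8 mm diameter; head 24 diameter, its back 24 and top 28 mm from the face. Stand fixed: upright panel 170 wide (y), 14 thick, its top edge 12 mm above the screw axis, so a hung sign's tab stands clear above it.
- sign_blue: Blue sign with white bars, a bystander; size and frame as the green one. The three signs stand upright in a fixed white rack, one behind the other 58 mm apart along their x, in any order. The rack's slots are 9 mm wide and hold the lowest 36 mm of the plates: lift a sign straight up at least 40 mm to free it.
- sign_orange: Orange sign with white squares, a bystander; size and frame as the green one. Stands in the same rack.

How it is judged:
On the way:
1. the wide part of the green sign's keyhole is over the screw head, the plate between the head and the stand's face (x of screw in the frame of sign_green between -0.012 and 0.012 m and y of screw in the frame of sign_green between -0.02 and 0.02 m and z of screw in the frame of sign_green between 0.03 and 0.08 m), for 0.05 s.
At the end, for the whole second after the job is handed in: The green sign hangs at rest: screw axis in its narrow slot, 90-108 mm above its lower edge and within 8 mm of its centre line, plate between face and screw head (middle within 14 mm of the screw point), upright within 12 degrees. The other two signs stand within 30 mm of their places (x of screw in the frame of sign_green between -0.014 and 0.014 m and y of screw in the frame of sign_green between -0.008 and 0.008 m and z of screw in the frame of sign_green between 0.09 and 0.108 m and angle between sign_green's own z axis and vertical below 0.21 rad and linear speed of sign_green below 0.03 m/s and angular speed of sign_green below 0.3 rad/s and distance of each of sign_blue, sign_orange from where it was at the start of the episode below 0.03 m and angle between each of sign_blue, sign_orange's own z axis and vertical below 0.35 rad); the robot touches nothing.
It fails at once if the blue sign is moved more than 30 mm from its place or tipped over 20 degrees (distance of sign_blue from where it was at the start of the episode above 0.03 m or angle between sign_blue's own z axis and vertical above 0.35 rad).
It fails at once if the orange sign is moved more than 30 mm from its place or tipped over 20 degrees (distance of sign_orange from where it was at the start of the episode above 0.03 m or angle between sign_orange's own z axis and vertical above 0.35 rad).
It also fails if it takes over 43 s, if anything falls off the work surface, if the arm or the gripper's body presses on something with over 40 N, if the wrist force passes 120 N, or if a joint passes its speed limit or range.

## Robot

A 6-joint arm with a two-finger parallel gripper is mounted at the origin on the work surface. World frame = base frame: x ahead of the robot, y to its left, z up, the work surface at z = 0. Lengths are in m, angles in rad, forces in N, time in s.
With the tool pointing down it reaches from about 0.275 to 0.825 m from the base axis. Payload 5.2 kg.
Tool frame: the origin (TCP) lies between the finger pads; the fingertips stand manip.nose_length ahead of it and the grasp point (between the pads) lies 3 mm ahead of it (manip.nose_length is the distance from the TCP to the fingertips, in m); z points along the fingers, y is the line along which they close (so a half turn about z gives the same grasp; the last joint's range is limited). The gripper opens to 93 mm and grips with 3 to 60 N. Pads are 15 mm wide; open, the fingers measure 128 mm over their backs; the gripper's body (75 mm by 188 mm) begins 65 mm behind the grasp point.
Start: joints at [-1.431, 0.259, 1.535, -0, 1.348, -0.203], TCP at [0.185, -0.518, 0.241] pointing down, gripper open.
Joint ranges: [-3.14, 3.14], [-0.91, 2.08], [0.19, 2.58], [-1.22, 4.36], [0.22, 2.71], [-3.12, 3.12]. Speed limits (rad/s): [2.57, 2.57, 3.14, 3.14, 3.14, 3.14].

## Interface

Orientations are given as a rotation vector (axis times angle).
In Python, from plant import manip gives the robot as it stands. The module is installed in compiled form; this text tells all that it offers.
- The arm moves only by the tool apply_moves, never from a script. Its argument "commands" is a list of rows, each a list of 3 entries, a list of its own where there are three numbers: the shift along the tool's x, y, z as a fraction of full scale, then the turn, a rotation vector about the tool's x, y, z as a fraction of full scale, then the opening, from 0 (shut) to 1 (fully open). In form: [[[dx, dy, dz], [ax, ay, az], claw], ...]. A call has 1 to 5 rows; each row is the pose to reach, as a shift and turn from the pose commanded when the call began, along the tool's axes at that moment, turning the shorter way round; what a row does not reach only later rows make up. Full scale, the value 1, is 250 mm for a shift and pi rad for a turn. A row lasts 1/8 s, in which the tool goes at most 62.5 mm and 10.7 degrees, less where a joint would pass 70% of its speed; a pose out of reach is approached as far as the arm can. A call with a number of a shift or a turn outside -1 to 1 is refused whole. A call with a gripper value outside its range is refused whole. The fingers move at their own pace and stop on an object; the grip force is fixed at half the most. Time passes only in rows, so rows that repeat a pose let the fingers close. It gives the time, the measured TCP pose, the force, the opening and the grip force at its end, in the units of the state.
- manip.sense(): the state, without advancing time (a new reading comes with each control period).
- manip.read_camera(name): name is "side" or "top" or "wrist"; returns a dict with "color" (384x512x3 uint8, blue, green, red), "fx", "fy", "cx", "cy" (pixels), "dist_coeffs" ([k1, k2, p1, p2, k3] as OpenCV has them; the pictures are not rectified), "T" (4x4, takes a point from camera to world coordinates); the wrist camera has in their place "tool_from_camera" (4x4, takes a point from camera to tool coordinates, whose origin is the TCP and whose axes are the flange's). Camera axes: x right, y up, looking along -z (the intrinsics and any distortion apply to the point x, -y, -z); pixel columns grow to the right and rows downward; lengths in m; the calibration is good to about 2 mm. A picture is of the moment at which its call begins: read the wrist's pose just before it. There is no depth.
- manip.sign_off(): hands the job in; it is judged then, once.
Trained networks look in a picture, given as the dict that the camera call returned (one of the last four; its "shot" number tells which), for a name from the list of things; names that differ only in an ending like _2 or _b are one class to them, and where a whole thing is asked for, a point or a joint stands for the part that bears it (a point fixed in the world has none). Each returns a list of dicts, best first, with "score" (0 to 1); they miss things now and then, are a little off and sometimes report something else, mostly with a low value. They report only what shows in the picture. A call takes as long as a camera call.
- manip.masks_of(picture, target): "region" (384x512 bool, what is visible of it) and "xy" ([column, row] in pixels, amid what is visible of it).
The state is a dict: "clock": time; "q": joint angles; "qd": joint speeds; "joint_torque": joint torques, N m; "ee_pos": TCP position; "tcp_rot": TCP orientation; "wrist_force": force on the tool from outside, world axes, zero at the start; "wrist_torque": the same for the moment, N m; "width": finger opening in m; "grasp_force": force on a finger pad.
Only numpy, scipy, OpenCV 4.12 (cv2) and the standard library are available. Lean on these libraries where they do the work, as an engineer would, in place of code of your own. Each camera call takes 0.05 s, during which the arm holds its last target. There are 200 camera calls.

## Working session

There is one attempt and no reset: what is moved stays moved. The work goes in short steps, Python scripts to look and compute and a tool call to move; the robot and the scene stay as the last step left them, time stands still between calls to the robot, and variables do not carry over. Pictures are saved under pics/ and viewed, at most 10 in all, crops included, and the job is handed in when it is done.

Besides the shell and the picture viewer there is one more tool, called as name(argument=value, ...), one argument or row to a line, values as JSON. apply_moves: Moves the arm, as the interface text tells. Shift numbers are shares of 250 mm and turn numbers shares of pi rad, none past 1 either way. Its arguments: {"type":"object","properties":{"commands":{"type":"array"}},"required":["commands"]}

```bash
mkdir -p pics; cat > h.py <<'E'
import numpy as np, cv2
from plant import manip
from scipy.spatial.transform import Rotation as R
def Tcam(p, s=None):
    if 'T' in p: return np.array(p['T'])
    W=np.eye(4); W[:3,:3]=R.from_rotvec(s['tcp_rot']).as_matrix(); W[:3,3]=s['ee_pos']
    return W@np.array(p['tool_from_camera'])
def K(p): return np.array([[p['fx'],0,p['cx']],[0,p['fy'],p['cy']],[0,0,1]]), np.array(p['dist_coeffs'],float)
def ray(p,uv,s=None):
    k,d=K(p); n=cv2.undistortPoints(np.array(uv,float).reshape(-1,1,2),k,d).reshape(-1,2)
    T=Tcam(p,s); v=np.c_[n[:,0],-n[:,1],-np.ones(len(n))]@T[:3,:3].T
    return T[:3,3],v
def onplane(p,uv,z,s=None):
    o,v=ray(p,uv,s); return o+v*((z-o[2])/v[:,2])[:,None]
def proj(p,X,s=None):
    k,d=K(p); T=np.linalg.inv(Tcam(p,s)); c=np.atleast_2d(X)@T[:3,:3].T+T[:3,3]
    return cv2.projectPoints((c*[1,-1,-1]).reshape(-1,1,3),np.zeros(3),np.zeros(3),k,d)[0].reshape(-1,2)
E
python3 - <<'E'
from h import *
s=manip.sense(); print({k:np.round(v,3) for k,v in s.items()}, manip.nose_length)
for c in ['side','top']:
    p=manip.read_camera(c); cv2.imwrite(f'pics/{c}0.png',p['color']); 
    print(c,np.round(p['T'],3).tolist(),p['fx'],p['cx'],p['cy'],p['dist_coeffs'])
    for n in ['sign_green','sign_blue','sign_orange','screw']:
        for r in manip.masks_of(p,n)[:1]:
            y,x=np.nonzero(r['region']); print(n,round(r['score'],2),np.round(r['xy']),x.min(),x.max(),y.min(),y.max(),len(x), cv2.minAreaRect(np.c_[x,y].astype(np.float32)))
E
```

```text
{'clock': np.float64(0.0), 'q': array([-1.431,  0.259,  1.536, -0.   ,  1.348, -0.203]), 'qd': array([-0.001, -0.   ,  0.001,  0.   , -0.002, -0.001]), 'joint_torque': array([ 1.000e-03, -4.373e+01, -2.840e+01,  7.200e-02,  4.100e-02,
       -0.000e+00]), 'ee_pos': array([ 0.185, -0.517,  0.24 ]), 'tcp_rot': array([-3.094, -0.535, -0.   ]), 'wrist_force': array([-0.993,  0.298, -0.155]), 'wrist_torque': array([-0.017,  0.036, -0.009]), 'grasp_force': np.float64(0.0), 'width': np.float64(0.093)} 0.022
side [[-0.996, 0.057, -0.062, 0.483], [-0.084, -0.586, 0.806, 0.752], [0.009, 0.808, 0.589, 0.704], [0.0, 0.0, 0.0, 1.0]] 466.30399405636297 256.95181777331464 200.3257045055365 [0.01167241 0.         0.         0.         0.        ]
sign_green 0.74 [259. 320.] 249 273 276 383 1363 ((259.8648681640625, 329.3108215332031), (19.563480377197266, 109.16092681884766), 9.462322235107422)
sign_blue 0.91 [225. 309.] 213 241 270 373 1516 ((226.59197998046875, 321.2440185546875), (25.401735305786133, 105.63186645507812), 10.304845809936523)
sign_orange 0.85 [295. 329.] 285 305 283 383 958 ((294.3
[... 362 characters left out ...]
22053603202306 255.65169304979597 192.5298016020222 [0.04872637 0.         0.         0.         0.        ]
sign_green 0.84 [140. 208.] 109 178 201 220 588 ((143.72633361816406, 209.5126953125), (70.92265319824219, 12.22878646850586), 8.652542114257812)
sign_blue 0.96 [152. 183.] 116 183 174 196 703 ((149.8761749267578, 183.68914794921875), (69.02164459228516, 15.264182090759277), 9.246112823486328)
sign_orange 0.7 [132. 237.] 104 171 230 244 325 ((137.69256591796875, 236.48910522460938), (68.24913787841797, 6.782813549041748), 10.784297943115234)
screw 0.71 [345. 196.] 303 401 163 226 4186 ((353.12164306640625, 194.27029418945312), (93.70743560791016, 56.71765899658203), 9.462322235107422)
```

View pics/top0.png

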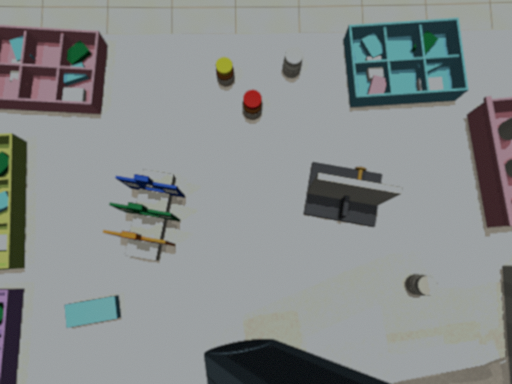

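View pics/side0.png

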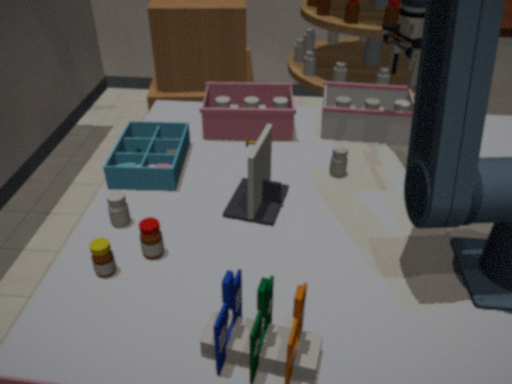

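```bash
cat > fit.py <<'E'
from h import *
from scipy.optimize import minimize
S=3
def boxes(q):
    x,y,z,a=q; c,s=np.cos(a),np.sin(a); M=np.array([[c,-s,0],[s,c,0],[0,0,1]])
    out=[]
    for hx,hy,z0,z1 in [(.003,.065,0,.124),(.006,.015,.124,.169)]:
        P=np.array([[i*hx,j*hy,k] for i in(-1,1) for j in(-1,1) for k in(z0,z1)]); out.append(P@M.T+[x,y,z])
    return out
def render(p,q,s=None):
    im=np.zeros((384*S,512*S),np.uint8)
    for B in boxes(q):
        h=cv2.convexHull(((proj(p,B,s)+.5)*S).astype(np.float32)).astype(np.int32); cv2.fillConvexPoly(im,h,255)
    return cv2.resize(im,(512,384),interpolation=cv2.INTER_AREA)/255.
def green(p):
    b,g,r=[p['color'][...,i].astype(float) for i in range(3)]
    return np.clip((g-np.maximum(b,r))/25,0,1)
E
python3 - <<'E'
from fit import *
ps=[];ms=[]
for c in ['top','side']:
    p=manip.read_camera(c); r=manip.masks_of(p,'sign_green')[0]['region'].astype(np.uint8)
    roi=cv2.dilate(r,np.ones((7,7))); m=np.maximum(green(p)*roi, 0); 
    # white crosses: close small holes using the network region
    m=np.maximum(m,r.astype(float)); ps.append(p); ms.append(m)
    if c=='top':
        cv2.imwrite('pics/stand.png',cv2.resize(p['color'][150:235,290:410],None,fx=6,fy=6,interpolation=cv2.INTER_CUBIC))
def cost(v):
    q=v*[.1,.1,.1,1]; return sum(1-np.minimum(a,b).sum()/np.maximum(a,b).sum() for a,b in((render(p,q),m) for p,m in zip(ps,ms)))
g=onplane(ps[0],[140,208],.13)[0]; print(g)
best=None
for a0 in(-.1,.15):
  for z0 in (.005,.02):
    o=minimize(cost,np.array([g[0],g[1],z0,a0])/[.1,.1,.1,1],method='Nelder-Mead',options=dict(initial_simplex=np.array([g[0],g[1],z0,a0])/[.1,.1,.1,1]+np.vstack([np.zeros(4),np.diag([.1,.1,.1,.15])])))
    print(o.fun,o.x*[.1,.1,.1,1]); best=o if best is None or o.fun<best.fun else best
q=best.x*[.1,.1,.1,1]
vis=[]
for p,m,(r0,c0) in zip(ps,ms,[(160,90),(264,200)]):
    im=p['color'].copy(); e=cv2.resize(im[r0:r0+120,c0:c0+120],None,fx=3,fy=3,interpolation=cv2.INTER_CUBIC)
    c=((render(p,q)>.5)*255).astype(np.uint8)[r0:r0+120,c0:c0+120]; c=cv2.resize(c,None,fx=3,fy=3)
    cs,_=cv2.findContours((c>127).astype(np.uint8),cv2.RETR_EXTERNAL,cv2.CHAIN_APPROX_NONE); cv2.drawContours(e,cs,-1,(0,0,255),1); vis.append(e)
cv2.imwrite('pics/fit.png',np.hstack(vis))
E
```

```text
[0.51076817 0.24288834 0.13      ]
0.30498552847741944 [ 0.51207573  0.24726735  0.0061518  -0.17646951]
0.31810582790395303 [ 0.51210324  0.24761903  0.0080614  -0.18528657]
0.3377917771527922 [ 0.51208262  0.24814006  0.01165921 -0.17406967]
0.3131147903752427 [ 0.51154549  0.24438275  0.00641773 -0.18471942]
```

View pics/fit.png

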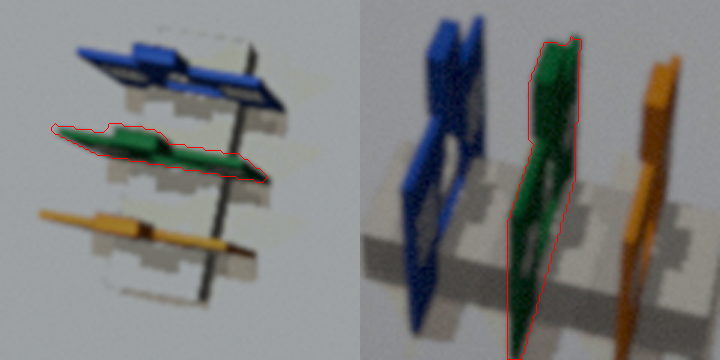

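View pics/stand.png

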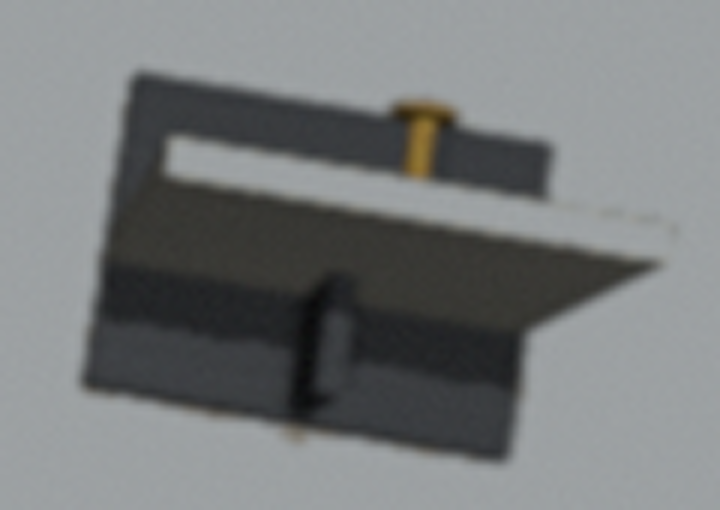

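```bash
python3 - <<'E'
from h import *
p=manip.read_camera('top')
f=lambda l:np.array(l)/6+[290,150]-.42
P=onplane(p,f([[165,137],[678,222],[167,180],[657,264]]),.182); print(P, np.linalg.norm(P[0]-P[1]),np.linalg.norm(P[2]-P[3]))
d=P[0]-P[1]+P[2]-P[3]; yaw=np.arctan2(-d[0],d[1]); n=np.array([np.cos(yaw),np.sin(yaw),0]);print('yaw',yaw, 'thick',(P[0]-P[2])@n,(P[1]-P[3])@n)
H=onplane(p,f([[425,112],[424,175]]),.170); print('head,shank',H)
t=np.array([-n[1],n[0],0])
print('along n rel face', (H-P[0])@n,(P-P[0])@n,'along t',(H-P.mean(0))@t)
ps=manip.read_camera('side')
for z in (.169,.175): print(onplane(p,[140,205],z))
E
```

```text
[[ 0.57146162 -0.12170994  0.182     ]
 [ 0.54057429 -0.29087513  0.182     ]
 [ 0.55679761 -0.12186067  0.182     ]
 [ 0.5265187  -0.28301719  0.182     ]] 0.1719618827703973 0.1639763352904254
yaw -0.1830978168256293 thick 0.014391447603166631 0.015251382460256521
head,shank [[ 0.58162884 -0.21200185  0.17      ]
 [ 0.55985099 -0.21056314  0.17      ]]
along n rel face [0.0264373  0.00476152] [ 0.          0.00042997 -0.01439145 -0.01482142] along t [-0.00153805 -0.00408862]
[[0.51149405 0.23364474 0.169     ]]
[[0.51063477 0.23219431 0.175     ]]
```

```bash
cat > go.py <<'E'
import sys
from h import *
def frac(x,y,z,yaw,s=None):
    s=s or manip.sense(); A=R.from_rotvec(s['tcp_rot'])
    ey=np.array([np.cos(yaw),np.sin(yaw),0]); ez=np.array([0,0,-1.]); B=R.from_matrix(np.c_[np.cross(ey,ez),ey,ez])
    d=A.inv().apply(np.array([x,y,z])-s['ee_pos'])/.25; t=(A.inv()*B).as_rotvec()/np.pi
    return np.round(d,4).tolist(),np.round(t,4).tolist()
if __name__=='__main__':
    s=manip.sense(); print(round(s['clock'],2),np.round(s['ee_pos'],4),np.round(s['q'],3),np.round(s['wrist_force'],1),round(s['width'],4)); print(*frac(*map(float,sys.argv[1:])))
E
python3 go.py 0.30 -0.25 0.35 -0.18; python3 go.py 0.51 0.246 0.32 -0.18
```

```text
0.8 [ 0.1849 -0.518   0.2407] [-1.431  0.259  1.535 -0.     1.348 -0.203] [ 0.5 -0.3 -0.2] 0.0933
[0.7941, -0.8549, -0.4374] [0.0, 0.0, -0.3336]
0.8 [ 0.1849 -0.518   0.2407] [-1.431  0.259  1.535 -0.     1.348 -0.203] [ 0.5 -0.3 -0.2] 0.0933
[2.2521, -2.4411, -0.3176] [0.0, 0.0, -0.3336]
```

apply_moves(
  commands=[
    [[0.794,-0.855,-0.437],[0,0,-0.3336],0.43],
    [[0.794,-0.855,-0.437],[0,0,-0.3336],0.43],
    [[0.794,-0.855,-0.437],[0,0,-0.3336],0.43],
    [[0.794,-0.855,-0.437],[0,0,-0.3336],0.43],
    [[0.794,-0.855,-0.437],[0,0,-0.3336],0.43],
  ],
)

```text
clock: 1.42
ee_pos: [0.3003, -0.2482, 0.3508]
tcp_rot: [2.514, 1.883, 0.0]
wrist_force: [0.6, 0.4, 0.8]
width: 0.0474
grasp_force: 0.0
```

```bash
python3 go.py 0.40 -0.01 0.35 -0.18
```

```text
1.43 [ 0.3003 -0.2482  0.3508] [-0.979 -0.099  1.665  0.     1.576 -0.694] [0.6 0.4 0.8] 0.0474
[1.0263, 0.1147, 0.0029] [0.0003, 0.0001, -0.0334]
```

apply_moves(
  commands=[
    [[1.0,0.12,0],[0,0,-0.0334],0.43],
    [[1.0,0.12,0],[0,0,-0.0334],0.43],
    [[1.0,0.12,0],[0,0,-0.0334],0.43],
    [[1.0,0.12,0],[0,0,-0.0334],0.43],
  ],
)

```text
clock: 1.92
ee_pos: [0.4, -0.0187, 0.3503]
tcp_rot: [2.417, 2.005, 0.001]
wrist_force: [1.3, -1.8, 0.2]
width: 0.0401
grasp_force: 0.0
```

```bash
python3 go.py 0.51 0.246 0.30 -0.18
```

```text
1.93 [ 0.4    -0.0187  0.3503] [-0.327 -0.078  1.647 -0.     1.571 -0.141] [ 1.3 -1.8  0.2] 0.0401
[1.1219, 0.2363, 0.2013] [0.0005, 0.0001, -0.0018]
```

apply_moves(
  commands=[
    [[1.0,0.2363,0.2],[0,0,0],0.43],
    [[1.0,0.2363,0.2],[0,0,0],0.43],
    [[1.0,0.2363,0.2],[0,0,0],0.43],
    [[1.0,0.2363,0.2],[0,0,0],0.43],
    [[1.0,0.2363,0.2],[0,0,0],0.43],
  ],
)

```text
clock: 2.55
ee_pos: [0.5039, 0.2172, 0.2982]
tcp_rot: [-2.412, -2.01, 0.003]
wrist_force: [-0.6, 0.3, -0.7]
width: 0.04
grasp_force: 0.0
```

```bash
python3 - <<'E'
from fit import *
s=manip.sense(); p=manip.read_camera('wrist'); im=p['color'].copy()
print(s['ee_pos'],s['tcp_rot'],np.round(p['tool_from_camera'],3).tolist())
for r in manip.masks_of(p,'sign_green')[:2]: print(r['score'],r['xy'])
c=((render(p,[.5115,.246,.007,-.18],s)>.5)*255).astype(np.uint8)
cs,_=cv2.findContours(c,cv2.RETR_EXTERNAL,cv2.CHAIN_APPROX_NONE); cv2.drawContours(im,cs,-1,(0,0,255),1)
cv2.imwrite('pics/w1.png',im)
E
```

```text
[0.50386792 0.21721413 0.29817811] [-2.41232064 -2.00982335  0.00276885] [[0.0, 0.971, 0.239, 0.065], [1.0, -0.0, 0.001, 0.001], [0.001, 0.239, -0.971, -0.143], [0.0, 0.0, 0.0, 1.0]]
0.94 [261.2, 154.9]
```

View pics/w1.png

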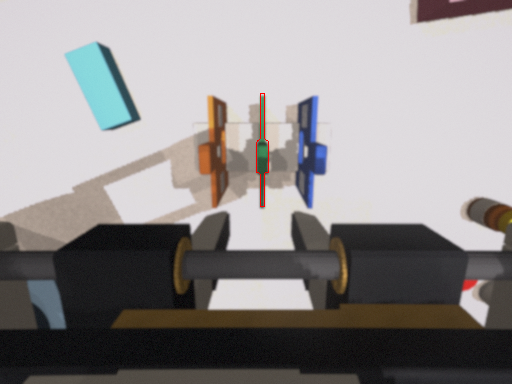

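```bash
python3 - <<'E'
from fit import *
s=manip.sense(); p=manip.read_camera('wrist')
r=manip.masks_of(p,'sign_green')[0]['region'].astype(np.uint8); m=np.maximum(green(p)*cv2.dilate(r,np.ones((7,7))),r)
def cost(v):
    a=render(p,[v[0]*.1,v[1]*.1,.007,v[2]],s); return 1-np.minimum(a,m).sum()/np.maximum(a,m).sum()
v0=np.array([5.115,2.46,-.18]); o=minimize(cost,v0,method='Nelder-Mead',options=dict(initial_simplex=v0+np.vstack([np.zeros(3),np.diag([.05,.05,.05])])))
print(o.fun,cost(v0),o.x); x,y,a=o.x*[.1,.1,1]
from go import frac
print(frac(x,y,.298,a),frac(x,y,.157,a))
E
```

```text
0.09740533223357872 0.13326151933442876 [ 5.11166102  2.43515524 -0.18143592]
([0.1249, 0.0075, 0.0087], [0.0, 0.0002, -0.0014]) ([0.1252, 0.0074, 0.5727], [0.0, 0.0002, -0.0014])
```

```bash
python3 go.py 0.5112 0.2435 0.298 -.1814;  python3 go.py 0.5112 0.2435 0.157 -.1814; python3 -c "
from h import *
s=manip.sense();print(s['ee_pos'],s['qd'])"
```

```text
2.75 [0.5036 0.2132 0.3002] [ 1.970e-01  2.200e-01  1.440e+00 -1.000e-03  1.481e+00  3.830e-01] [-0.2 -0.5  0.1] 0.0399
[0.1248, 0.0076, 0.0087] [0.0, 0.0002, -0.0014]
2.75 [0.5036 0.2132 0.3002] [ 1.970e-01  2.200e-01  1.440e+00 -1.000e-03  1.481e+00  3.830e-01] [-0.2 -0.5  0.1] 0.0399
[0.1252, 0.0076, 0.5727] [0.0, 0.0002, -0.0014]
[0.50356243 0.21318394 0.300194  ] [-0.01853375 -0.01765778  0.00473607  0.00179661  0.00139984  0.00114654]
```

```bash
cat > wfit.py <<'E'
from fit import *
from go import frac
s=manip.sense(); p=manip.read_camera('wrist')
r=manip.masks_of(p,'sign_green')[0]['region'].astype(np.uint8); m=np.maximum(green(p)*cv2.dilate(r,np.ones((7,7))),r)
def cost(v):
    a=render(p,[v[0]*.1,v[1]*.1,.007,v[2]],s); return 1-np.minimum(a,m).sum()/np.maximum(a,m).sum()
v0=np.array([5.115,2.46,-.18]); o=minimize(cost,v0,method='Nelder-Mead',options=dict(initial_simplex=v0+np.vstack([np.zeros(3),np.diag([.05,.05,.05])])))
print(s['ee_pos'],o.fun,cost(v0),o.x); x,y,a=o.x*[.1,.1,1]
print(frac(x,y,.298,a),frac(x,y,.157,a))
E
python3 wfit.py
```

```text
[0.50356243 0.21318394 0.300194  ] 0.08662384139676294 0.13118748153280735 [ 5.11120708  2.43299286 -0.18419166]
([0.1258, 0.0063, 0.0107], [0.0003, 0.0, -0.001]) ([0.1258, 0.0057, 0.5747], [0.0003, 0.0, -0.001])
```

apply_moves(
  commands=[
    [[0.125,0.006,0],[0,0,-0.001],0.43],
    [[0.125,0.006,0.2],[0,0,-0.001],0.43],
    [[0.125,0.006,0.4],[0,0,-0.001],0.43],
    [[0.125,0.006,0.57],[0,0,-0.001],0.43],
    [[0.125,0.006,0.57],[0,0,-0.001],0.43],
  ],
)

```text
clock: 3.48
ee_pos: [0.5089, 0.2426, 0.1551]
tcp_rot: [-2.414, -2.006, 0.009]
wrist_force: [0.5, -0.1, -0.6]
width: 0.0399
grasp_force: 0.0
```

apply_moves(
  commands=[
    [[0,0,0],[0,0,0],0.43],
    [[0,0,0],[0,0,0],0],
    [[0,0,0],[0,0,0],0],
    [[0,0,0],[0,0,0],0],
    [[0,0,0],[0,0,0],0],
  ],
)

```text
clock: 4.1
ee_pos: [0.511, 0.2448, 0.158]
tcp_rot: [-2.414, -2.01, -0.001]
wrist_force: [-1.8, 0.6, 4.6]
width: 0.0119
grasp_force: 30.0
```

```bash
python3 go.py 0.5112 0.2433 0.157 -.184
```

```text
4.1 [0.511  0.2448 0.158 ] [0.25  0.355 1.612 0.    1.174 0.432] [-1.8  0.6  4.6] 0.0119
[-0.0057, 0.0018, 0.0042] [0.0001, -0.0001, 0.0005]
```

apply_moves(
  commands=[
    [[0,0,-0.1],[0,0,0],0],
    [[0,0,-0.2],[0,0,0],0],
    [[0,0,-0.35],[0,0,0],0],
    [[0,0,-0.55],[0,0,0],0],
    [[0,0,-0.8],[0,0,0],0],
  ],
)

```text
clock: 4.72
ee_pos: [0.5103, 0.2444, 0.3575]
tcp_rot: [-2.414, -2.009, 0.005]
wrist_force: [1.2, -0.2, -1.5]
width: 0.0117
grasp_force: 30.0
```

apply_moves(
  commands=[
    [[0,0,-0.04],[0,0,0],0],
    [[0,0,-0.04],[0,0,0],0],
    [[0,0,-0.04],[0,0,0],0],
    [[0,0,-0.04],[0,0,0],0],
  ],
)

```text
clock: 5.22
ee_pos: [0.5105, 0.2444, 0.3653]
tcp_rot: [-2.413, -2.009, 0.005]
wrist_force: [0.3, -0.3, -0.6]
width: 0.0116
grasp_force: 30.0
```

```bash
python3 - <<'E'
from fit import *
s=manip.sense(); print(round(s['clock'],2),s['ee_pos'],s['wrist_force'],s['width'],np.abs(s['qd']).max())
ps=[];ms=[]
for c in ['top','side']:
    p=manip.read_camera(c); L=manip.masks_of(p,'sign_green'); print(c,[(l['score'],l['xy']) for l in L])
    ps.append(p); ms.append(L)
A=R.from_rotvec(s['tcp_rot']).as_matrix(); 
ims=[]
for p in ps:
    u=proj(p,s['ee_pos'])[0].astype(int)
    im=p['color'].copy(); q=[*(s['ee_pos']-[0,0,.151]),-.183]
    c=((render(p,q)>.5)*255).astype(np.uint8); cs,_=cv2.findContours(c,cv2.RETR_EXTERNAL,cv2.CHAIN_APPROX_NONE); cv2.drawContours(im,cs,-1,(0,0,255),1)
    r0=np.clip(u[1]-70,0,244);c0=np.clip(u[0]-65,0,382); ims.append(cv2.resize(im[r0:r0+140,c0:c0+130],None,fx=3,fy=3,interpolation=cv2.INTER_CUBIC))
cv2.imwrite('pics/held.png',np.hstack(ims))
E
```

```text
5.22 [0.51047648 0.24441335 0.36530893] [ 0.3267777  -0.31675742 -0.61000573] 0.011616864093728594 0.011074469942470922
top [(0.65, [133.4, 201.8])]
side [(0.85, [262.0, 234.6])]
```

View pics/held.png

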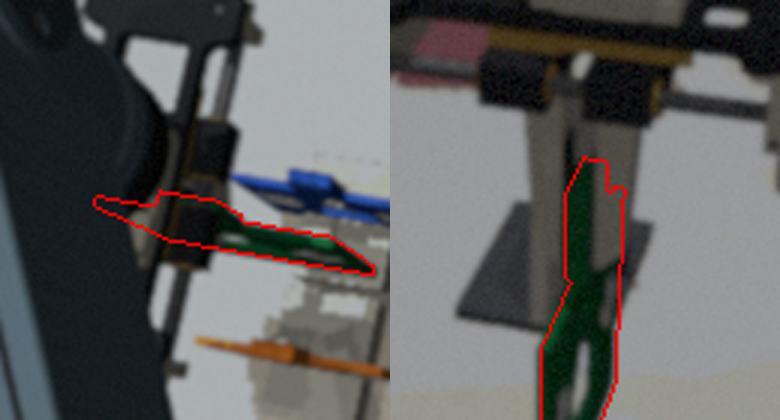

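apply_moves(
  commands=[
    [[-0.12,0.08,0],[0,0,0],0],
    [[-0.3,0.18,0],[0,0,0],0],
    [[-0.5,0.26,0],[0,0,0],0],
    [[-0.7,0.34,0],[0,0,0],0],
    [[-0.9,0.4,0],[0,0,0],0],
  ],
)

```text
clock: 6.05
ee_pos: [0.5689, 0.0034, 0.3672]
tcp_rot: [-2.415, -2.01, -0.0]
wrist_force: [0.2, -0.5, -0.5]
width: 0.0119
grasp_force: 30.0
```

apply_moves(
  commands=[
    [[-0.2,0.1,0],[0,0,0],0],
    [[-0.4,0.2,0],[0,0,0],0],
    [[-0.6,0.26,0],[0,0,0],0],
    [[-0.75,0.3,0],[0,0,0],0],
    [[-0.82,0.31,0],[0,0,0],0],
  ],
)

```text
clock: 6.68
ee_pos: [0.6074, -0.2127, 0.3665]
tcp_rot: [-2.416, -2.006, 0.001]
wrist_force: [-0.1, -0.1, -1.7]
width: 0.0122
grasp_force: 30.0
```

apply_moves(
  commands=[
    [[0,0,0],[0,0,0],0],
    [[0,0,0],[0,0,0],0],
  ],
)

```text
clock: 6.92
ee_pos: [0.6077, -0.2089, 0.3677]
tcp_rot: [-2.413, -2.011, -0.001]
wrist_force: [0.4, -0.4, -1.2]
width: 0.0119
grasp_force: 30.0
```

```bash
python3 go.py 0.6052 -0.2153 0.264 -.183
```

```text
6.92 [ 0.6077 -0.2089  0.3677] [-5.050e-01  3.890e-01  1.049e+00  1.000e-03  1.703e+00 -3.240e-01] [ 0.4 -0.4 -1.2] 0.0119
[-0.0274, -0.0051, 0.4149] [0.0001, -0.0002, 0.0006]
```

apply_moves(
  commands=[
    [[-0.027,0,0.1],[0,0,0],0],
    [[-0.027,0,0.22],[0,0,0],0],
    [[-0.027,0,0.34],[0,0,0],0],
    [[-0.027,0,0.414],[0,0,0],0],
    [[-0.027,0,0.414],[0,0,0],0],
  ],
)

```text
clock: 7.55
ee_pos: [0.6058, -0.2148, 0.2627]
tcp_rot: [-2.41, -2.01, 0.001]
wrist_force: [0.1, 0.1, -1.0]
width: 0.0121
grasp_force: 30.0
```

apply_moves(
  commands=[
    [[0,0,0],[0,0,0],0],
    [[0,0,0],[0,0,0],0],
  ],
)

```text
clock: 7.8
ee_pos: [0.607, -0.2169, 0.2655]
tcp_rot: [2.412, 2.009, 0.002]
wrist_force: [0.0, 0.0, -1.5]
width: 0.0118
grasp_force: 30.0
```

```bash
cat > look.py <<'E'
import sys
from fit import *
name,x=sys.argv[1],sys.argv[2]
s=manip.sense(); print(round(s['clock'],2),s['ee_pos'],s['wrist_force'],np.abs(s['qd']).max())
sp=np.array([.5678,-.2094,.170]); n=np.array([np.cos(-.183),np.sin(-.183),0]);t=np.array([-n[1],n[0],0])
th=np.linspace(0,2*np.pi,40)
ring=lambda d,r: sp+n*d+r*(np.cos(th)[:,None]*t+np.sin(th)[:,None]*[0,0,1])
ims=[]
for c in x.split(','):
    p=manip.read_camera(c); u=proj(p,sp+[0,0,.03],s)[0].astype(int); im=p['color']; F=4 if c!='wrist' else 1
    if c=='wrist': r0=c0=0; e=im.copy()
    else:
        r0=np.clip(u[1]-65,0,254);c0=np.clip(u[0]-48,0,416); e=cv2.resize(im[r0:r0+130,c0:c0+96],None,fx=F,fy=F,interpolation=cv2.INTER_CUBIC)
    pl=lambda P,col:cv2.polylines(e,[(((proj(p,P,s)-[c0,r0]+.5)*F)).astype(np.int32)],True,col,1)
    pl(ring(16,0)*0+ring(.016,.012),(255,0,255)); pl(ring(-.012,.004),(255,0,255))
    f=sp-.012*n; pl(np.array([f+.085*t+[0,0,.012],f-.085*t+[0,0,.012],f-.085*t-[0,0,.15],f+.085*t-[0,0,.15]]),(255,255,0))
    q=[*(s['ee_pos']-[0,0,.151]),-.183]
    o=np.array(q[:3]); P=lambda y,z:o+t*y+np.array([0,0,z])
    pl(np.array([P(-.065,0),P(-.065,.124),P(-.015,.124),P(-.015,.169),P(.015,.169),P(.015,.124),P(.065,.124),P(.065,0)]),(0,0,255))
    pl(np.array([P(-.024,.028),P(-.024,.06),P(-.007,.086),P(-.007,.104),P(.007,.104),P(.007,.086),P(.024,.06),P(.024,.028)]),(0,0,255))
    ims.append(e)
cv2.imwrite(f'pics/{name}.png',np.hstack(ims))
E
python3 look.py pre top,side
```

```text
7.8 [ 0.6069987  -0.21693384  0.26548739] [ 0.01850086  0.01956223 -1.50940104] 0.007045124601711706
```

View pics/pre.png

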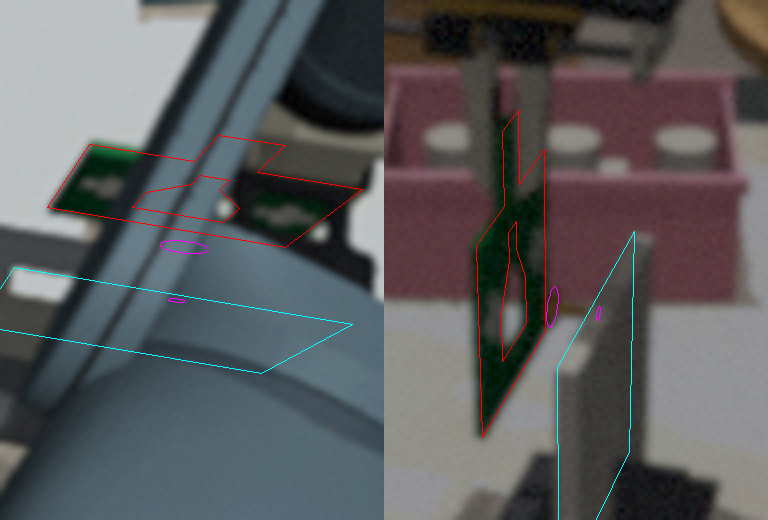

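```bash
python3 - <<'E'
from fit import *
sp=np.array([.5678,-.2094,.170]); n=np.array([np.cos(-.183),np.sin(-.183),0]);t=np.array([-n[1],n[0],0])
for c in ['top','side']:
    p=manip.read_camera(c); im=cv2.imread(f'pics/{c}0.png').astype(int); u=proj(p,sp)[0].astype(int)
    w=im[u[1]-20:u[1]+20,u[0]-25:u[0]+25]; m=(w[...,2]-w[...,0])>40
    y,x=np.nonzero(m); x=x+u[0]-25;y=y+u[1]-20; print(c,len(x),x.min(),x.max(),y.min(),y.max(),x.mean(),y.mean())
    for d,r in((.012,.012),(.016,.012),(-.012,.004)):
        th=np.linspace(0,6.28,40); P=proj(p,sp+n*d+r*(np.cos(th)[:,None]*t+np.sin(th)[:,None]*[0,0,1])); print(d,P.min(0),P.max(0))
    big=cv2.resize(im[u[1]-25:u[1]+25,u[0]-25:u[0]+25].astype(np.uint8),None,fx=8,fy=8,interpolation=cv2.INTER_CUBIC)
    for d,r in((.012,.012),(.016,.012),(-.012,.004)):
        P=proj(p,sp+n*d+r*(np.cos(th)[:,None]*t+np.sin(th)[:,None]*[0,0,1])); cv2.polylines(big,[((P-u+25+.5)*8).astype(np.int32)],True,(255,0,255),1)
    cv2.imwrite(f'pics/b_{c}.png',big)
cv2.imwrite('pics/b.png',np.hstack([cv2.imread('pics/b_top.png'),cv2.imread('pics/b_side.png')]))
E
```

```text
top 58 358 364 167 179 360.08620689655174 172.29310344827587
0.012 [354.26256021 167.5998759 ] [366.30663167 170.81614549]
0.016 [354.5267073  165.68934584] [366.56425507 168.94098102]
-0.012 [356.68051758 180.12638564] [360.7070632  181.12924191]
side 32 246 254 137 143 249.59375 140.65625
0.012 [246.84090651 136.45005182] [249.67747044 146.63010244]
0.016 [245.19550792 136.22131858] [248.05854058 146.39452029]
-0.012 [257.67141529 141.24543533] [258.56658014 144.65354172]
```

View pics/b.png

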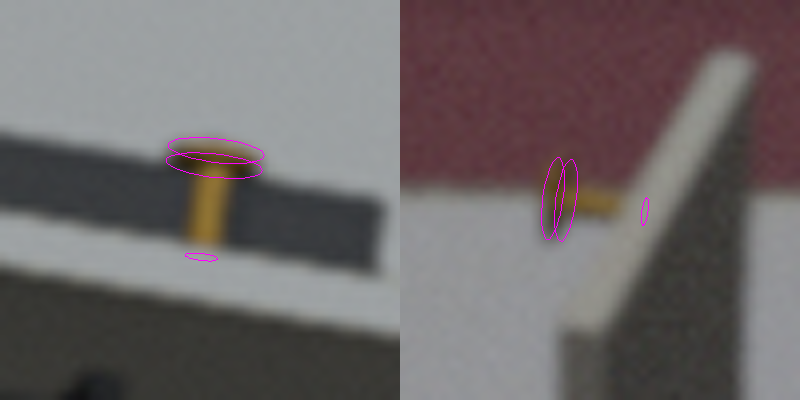

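apply_moves(
  commands=[
    [[0.004,-0.04,0],[0,0,0],0],
    [[0.004,-0.08,0],[0,0,0],0],
    [[0.004,-0.12,0],[0,0,0],0],
    [[0.004,-0.16,0],[0,0,0],0],
    [[0.004,-0.16,0],[0,0,0],0],
  ],
)

```text
clock: 8.62
ee_pos: [0.5665, -0.2088, 0.2643]
tcp_rot: [2.415, 2.009, 0.0]
wrist_force: [-0.4, -0.2, -1.1]
width: 0.0122
grasp_force: 30.0
```

apply_moves(
  commands=[
    [[0,0,0],[0,0,0],0],
    [[0,0,0],[0,0,0],0],
  ],
)

```text
clock: 8.88
ee_pos: [0.5675, -0.209, 0.2638]
tcp_rot: [2.414, 2.01, 0.0]
wrist_force: [0.7, -0.7, -1.0]
width: 0.012
grasp_force: 30.0
```

```bash
sed -i 's/sp=np.array(.*170\]); n=/sp=np.array([.5676,-.2099,.170]); n=/' look.py; python3 look.py ins side,wrist; python3 -c "
from h import *
s=manip.sense();d=s['ee_pos']-np.array([.5676,-.2099,.170]);print(d@[.983,-.182,0],d@[.182,.983,0],d[2]-.1515,s['tcp_rot'])"
```

```text
8.88 [ 0.56749078 -0.20898605  0.26383473] [ 0.74721447 -0.66318564 -1.01323421] 0.003187815763119866
-0.0003180461535244668 0.0009148528398763712 -0.057751128833028964 [-2.41442155e+00 -2.00984199e+00 -2.65268037e-05]Traceback (most recent call last):
  File "look.py", line 22, in <module>
    cv2.imwrite(f'pics/{name}.png',np.hstack(ims))
                                   ~~~~~~~~~^^^^^
    return _nx.concatenate(arrs, 1, dtype=dtype, casting=casting)
           ~~~~~~~~~~~~~~~^^^^^^^^^^^^^^^^^^^^^^^^^^^^^^^^^^^^^^^
ValueError: all the input array dimensions except for the concatenation axis must match exactly, but along dimension 0, the array at index 0 has size 520 and the array at index 1 has size 384
```

apply_moves(
  commands=[
    [[0,0,0.03],[0,0,0],0],
    [[0,0,0.06],[0,0,0],0],
    [[0,0,0.09],[0,0,0],0],
    [[0,0,0.12],[0,0,0],0],
    [[0,0,0.14],[0,0,0],0],
  ],
)

```text
clock: 9.6
ee_pos: [0.5671, -0.2088, 0.2281]
tcp_rot: [-2.414, -2.009, 0.0]
wrist_force: [0.2, 0.5, -1.1]
width: 0.0116
grasp_force: 30.0
```

apply_moves(
  commands=[
    [[0,0,0],[0,0,0],0],
    [[0,0,0],[0,0,0],0],
  ],
)

```text
clock: 9.85
ee_pos: [0.5674, -0.209, 0.2292]
tcp_rot: [2.414, 2.01, 0.0]
wrist_force: [-0.6, -0.3, -0.4]
width: 0.0116
grasp_force: 30.0
```

```bash
python3 look.py ins side; python3 -c "
from h import *
s=manip.sense();d=s['ee_pos']-np.array([.5676,-.2099,.170]);print(d@[.983,-.182,0],d@[.182,.983,0],d[2]-.1515,s['tcp_rot'])"
```

```text
9.85 [ 0.56737689 -0.20898129  0.22919376] [-0.5815776  -0.28711597 -0.42856891] 0.0028624379637643854
-0.00033137639087260027 0.0008322359940804826 -0.0921877861564191 [2.41397260e+00 2.00939083e+00 4.20425828e-04]
```

View pics/ins.png

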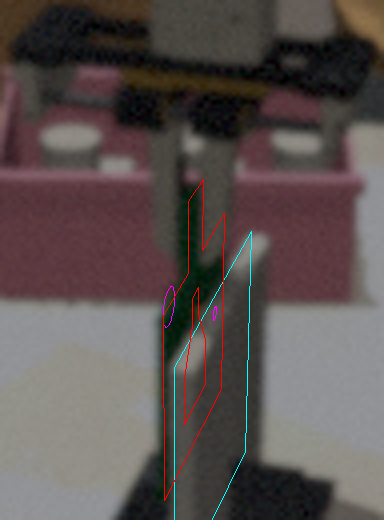

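apply_moves(
  commands=[
    [[0,0,0.012],[0,0,0],0],
    [[0,0,0.024],[0,0,0],0],
    [[0,0,0.028],[0,0,0],0],
    [[0,0,0.028],[0,0,0],0],
    [[0,0,0.028],[0,0,0],0],
  ],
)

```text
clock: 10.52
ee_pos: [0.5672, -0.2089, 0.2219]
tcp_rot: [-2.414, -2.01, 0.0]
wrist_force: [-0.5, 0.7, 0.5]
width: 0.0117
grasp_force: 30.0
```

apply_moves(
  commands=[
    [[0,0,0.004],[0,0,0],0],
    [[0,0,0.004],[0,0,0],0],
    [[0,0,0.004],[0,0,0],0],
  ],
)

```text
clock: 10.9
ee_pos: [0.5672, -0.2089, 0.2217]
tcp_rot: [2.414, 2.01, 0.0]
wrist_force: [-1.4, 2.0, 5.5]
width: 0.0118
grasp_force: 30.0
```

apply_moves(
  commands=[
    [[0,0,-0.003],[0,0,0],0],
    [[0,0,-0.003],[0,0,0],0.2],
    [[0,0,-0.003],[0,0,0],0.3],
    [[0,0,-0.003],[0,0,0],0.4],
    [[0,0,-0.003],[0,0,0],0.4],
  ],
)

```text
clock: 11.52
ee_pos: [0.5672, -0.2089, 0.2215]
tcp_rot: [-2.414, -2.01, 0.0]
wrist_force: [-0.3, -0.1, 0.8]
width: 0.0367
grasp_force: 0.0
```

apply_moves(
  commands=[
    [[0,0,0],[0,0,0],0.4],
    [[0,0,-0.1],[0,0,0],0.4],
    [[0,0,-0.25],[0,0,0],0.4],
    [[0,0,-0.45],[0,0,0],0.4],
    [[0,0,-0.45],[0,0,0],0.4],
  ],
)

```text
clock: 12.15
ee_pos: [0.5688, -0.2098, 0.3391]
tcp_rot: [2.408, 2.004, 0.005]
wrist_force: [1.1, 0.2, -0.9]
width: 0.0371
grasp_force: 0.0
```

apply_moves(
  commands=[
    [[0,-0.2,-0.1],[0,0,0],0.4],
    [[0,-0.4,-0.1],[0,0,0],0.4],
    [[0,-0.6,-0.1],[0,0,0],0.4],
    [[0,-0.6,-0.1],[0,0,0],0.4],
    [[0,-0.6,-0.1],[0,0,0],0.4],
  ],
)

```text
clock: 12.78
ee_pos: [0.4201, -0.1819, 0.359]
tcp_rot: [2.415, 2.009, 0.001]
wrist_force: [0.6, 0.9, -0.0]
width: 0.0374
grasp_force: 0.0
```

```bash
python3 - <<'E'
from fit import *
sp=np.array([.5676,-.2099,.170])
ims=[]; ps=[];ms=[]
s=manip.sense(); print(s['clock'],s['ee_pos'],s['width'],s['wrist_force'])
for c in ['top','side']:
    p=manip.read_camera(c)
    for n in ['sign_green','sign_blue','sign_orange']:
        for r in manip.masks_of(p,n)[:1]:
            y,x=np.nonzero(r['region']); print(c,n,round(r['score'],2),x.min(),x.max(),y.min(),y.max())
            if n=='sign_green': ps.append(p); ms.append(r['region'])
    im=p['color'].copy(); q=[*(sp-[0,0,.1]),-.183]
    u=proj(p,sp+[0,0,.02])[0].astype(int)
    cc=((render(p,q)>.5)*255).astype(np.uint8); cs,_=cv2.findContours(cc,cv2.RETR_EXTERNAL,cv2.CHAIN_APPROX_NONE); cv2.drawContours(im,cs,-1,(0,0,255),1)
    r0=u[1]-60;c0=u[0]-50; ims.append(cv2.resize(np.hstack([p['color'][r0:r0+130,c0:c0+100],im[r0:r0+130,c0:c0+100]]),None,fx=2,fy=2,interpolation=cv2.INTER_CUBIC))
cv2.imwrite('pics/end.png',np.hstack(ims))
E
```

```text
12.775 [ 0.42009065 -0.1818544   0.35899264] 0.03741469653442624 [ 0.6401515   0.87210225 -0.02553728]
top sign_green 0.74 326 377 164 181
top sign_blue 0.74 117 184 175 197
top sign_orange 0.62 117 184 174 197
side sign_green 0.94 244 260 115 166
side sign_blue 0.67 212 242 270 373
side sign_orange 0.77 284 306 282 383
```

View pics/end.png

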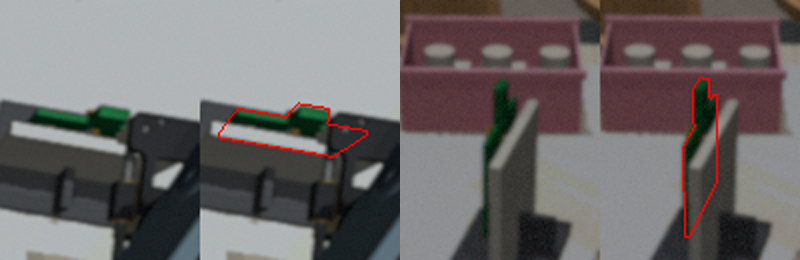

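apply_moves(
  commands=[
    [[0,0,0],[0,0,0],0.4],
    [[0,0,0],[0,0,0],0.4],
    [[0,0,0],[0,0,0],0.4],
    [[0,0,0],[0,0,0],0.4],
    [[0,0,0],[0,0,0],0.4],
  ],
)

```text
clock: 13.8
ee_pos: [0.4197, -0.1817, 0.3592]
tcp_rot: [2.415, 2.01, 0.0]
wrist_force: [-0.2, 0.0, 0.2]
width: 0.0373
grasp_force: 0.0
```

```bash
python3 - <<'E'
from h import *
for i in range(2):
    p=manip.read_camera('side'); r=manip.masks_of(p,'sign_green')[0]; y,x=np.nonzero(r['region']); print(x.min(),x.max(),y.min(),y.max())
print(manip.sign_off())
E
```

```text
243 261 114 191
243 260 114 192
the job is handed in; nothing more can be done
None
```

The green sign is hanging upright and still on the brass screw with the gripper clear of it; the blue and orange signs are still in their places in the rack, and I handed the job in at about 14 s, though the hand-in gave no verdict back.

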